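# Level the hinged shelf with its foot knob and keep it pressed

## Robot

A 7-joint arm with a two-finger parallel gripper is mounted at the origin on the work surface. World frame = base frame: x ahead of the robot, y to its left, z up, the work surface at z = 0. Lengths are in m, angles in rad, forces in N, time in s.
With the tool pointing down it reaches from about 0.425 to 0.8 m from the base axis. Payload 8.3 kg.
Tool frame: the origin (TCP) lies at the very end of the fingers, on their centre line; the grasp point (between the pads) lies 19 mm behind it (pinch_z is the distance from the TCP to the grasp point, in m); z points along the fingers, y is the direction in which the jaws open and shut (so a half turn about z gives the same grasp; the last joint's range is limited). The gripper opens to 85 mm and grips with 20 to 120 N. Pads are 22 mm wide; open, the fingers measure 114 mm over their backs; the gripper's body (76 mm by 85 mm) begins 54 mm behind the grasp point. The pads swing forward as they close: fully open they stand 13 mm farther back than shut.
Start: joints at [-1.375, 0.383, 0.016, 1.37, -0.006, 1.388, -0.046], TCP at [0.16, 0.604, 0.231] pointing down, gripper open.
Joint ranges: [-2.95, 2.95], [-0.25, 2.06], [-1.52, 1.56], [0.18, 2.33], [-1.44, 4.58], [0.02, 2.06], [-3.01, 3.01]. Speed limits (rad/s): [2.39, 2.39, 3.01, 3.01, 3.14, 3.14, 3.14].

## Interface

Orientations are given as a rotation vector (axis times angle).
In Python, from station import reach, move_linear, set_joints, grip, wait, solve_ik, capture, camera_info, PlanningError, close_job, current_time_s, current_joints, current_joint_velocities, current_joint_efforts, current_ee_pos, current_eef_rot, current_wrist_force, current_torque, current_finger_gap, pinch_z gives the robot as it stands. The module is installed in compiled form; this text tells all that it offers. Calls block until the motion is done:
- reach(position, orientation): joint-space move of the TCP to a pose.
- move_linear(position, feed=0.15, rotation=None): straight line of the TCP; rotation=None keeps the orientation; feed is the mean speed in m/s.
- set_joints(angles): joint-space move.
- grip(opening): finger opening in m; the grip force is fixed at half the most; returns when the fingers have stopped.
- wait(seconds).
- solve_ik(position, orientation): joint angles nearest the present ones, or None.
- capture(name): name is "side" or "top" or "wrist"; returns the picture (400x640x3 uint8, blue, green, red); there is no depth.
- camera_info(name): a dict with "fx", "fy", "cx", "cy" (pixels), "R" (3x3) and "t" (3): a world point X has camera coordinates R X + t; the wrist camera has in their place "tool_from_camera" (4x4, takes a point from camera to tool coordinates, whose origin is the TCP and whose axes are the flange's). Camera axes: x right, y down, z forward; pixel columns grow to the right and rows downward; lengths in m; the calibration is good to about 2 mm. A picture is of the moment at which its call begins: read the wrist's pose just before it. camera_info takes no time and is no camera call.
A pose or a line that the arm cannot do raises PlanningError and nothing moves.
- close_job(): hands the job in, once; it reports no verdict.
Readings, each from a call of its own:
- current_time_s(): time.
- current_joints(): joint angles.
- current_joint_velocities(): joint speeds.
- current_joint_efforts(): joint torques, N m.
- current_ee_pos(): TCP position.
- current_eef_rot(): TCP orientation.
- current_wrist_force(): force on the tool from outside, world axes, zero at the start.
- current_torque(): the same for the moment, N m.
- current_finger_gap(): finger opening in m.
Only numpy, scipy, OpenCV 4.12 (cv2) and the standard library are available. Lean on these libraries where they do the work, as an engineer would, in place of code of your own. Each camera call takes 0.05 s, during which the arm holds its last target.

## Task

Level the hinged end of the low wooden shelf: slide the spirit level along the shelf, without lifting it off, under the steel hoop until its end meets the wooden stop bar. Then press the foot's knob down so that the foot stands firmly on its steel pad, and while pressing turn it (anticlockwise seen from above) until the bubble sits between the two lines. Finish while still holding the knob pressed with the bubble centred, so that I can lock it, and leave the other things where they are.

Things in the scene. Friction and masses are not known exactly. Their poses are not given: they have to be found in the camera images.
- riser: The fixed part of the low shelf, cannot be moved. Origin on the table under the hinge line; the shelf runs along its y, z up. +y side: fixed plywood landing 110 mm wide (x), y 1 to 186 mm, top 60 mm over the table. -y side: the hinged leaf. Base plate 130 mm wide, 6 mm thick, y -335 to 195 mm.
- leaf: Hinged plywood leaf, 110 mm wide (x), 15 thick, y -1 to -316 mm. Origin on the hinge line at its top surface (60 mm over the table), z normal to the surface, y along the shelf away from the foot. Springs hold the foot end up: left alone it slopes up 0.035 rad towards -y, a stepless ramp. About 8 N down at the knob overcomes the springs; 15 N holds the foot down firmly.
- hoop (a point): Middle of the underside of the steel hoop's top bar, at y = -90, z = 52 mm of the leaf; axes as the leaf's. The hoop is 8 mm round bar standing across the leaf: 50 mm wide inside, 52 mm high inside, bar top 60 mm over the leaf.
- stop (a point): Middle of the foot of the stop bar's near face, on the leaf's surface at y = -200 mm; axes as the leaf's. The wooden bar is 14 mm high, 12 mm thick, across the leaf; the knob is beyond it. With the level against it the level's origin is at leaf y = -120 mm, x about 0.
- level: Spirit level, aluminium bar with black ends, 160 long (x), 24 wide (y), 40 mm tall, about 0.3 kg, loose. Origin: centre of its underside; +x towards the foot end. Starts on the landing a little askew. Against the stop its rear 46 mm are still on the +y side of the hoop, to grip or push. Vial in the middle of its top: green strip 56 x 15 mm with two black lines across, 23 mm apart.
- bubble (a joint): Place of the white bubble (16 mm long) along the level's x, in m: 0 midway between the two lines, positive towards the foot end, which means that the foot end is too high. It moves about 1 mm per mrad of slope, to at most 18 mm either way, and needs about 1 s to come to rest. It is between the lines within 3 mm.
- knob (a joint): Turn of the foot's knob, rad, growing clockwise from above, -0.7 to 1.7; stays where left (friction 0.1 Nm, more if pressed). Clockwise screws the foot out downwards, 4 mm/rad; pressed on the pad 1 rad moves the bubble 14.5 mm. At the start the foot is out too far: 0.5 to 1.3 rad anticlockwise are needed; how much shows only in the bubble while the knob is pressed.
- knob_top (a point): Top centre of the knob's grip bar, on its axis (leaf y = -275 mm). Bar 14 thick, 50 long, 28 mm tall, on a grey disc 64 mm across whose top is 28 mm below this point and 16 mm above the leaf. y axis along the bar; at joint 0 the bar lies along the shelf. Height over the table: 114 mm unpressed, 104 mm pressed and level. Pressing the disc or bar presses the leaf.
- foot: The levelling foot under the leaf, straight below the knob: a rubber disc 32 mm across on a steel stem, moved up and down by the knob. Origin on the leaf's top surface line, not at the rubber.
- pad: Steel pad on the base plate under the foot, 48 mm across, 16 mm tall, origin at its underside. Its height differs by under 1 mm from start to start.
- tube: Bystander, to be left alone: shuttle tube: upright cardboard cylinder 70 mm across, 214 mm tall, white caps. Origin at the centre of its underside.
- bottle: Bystander, to be left alone: hard grey bottle, upright, 70 mm across, 185 mm tall. Origin at the centre of its underside.
- stand: Bystander, to be left alone: wooden shuttle stand, a block 80 x 200 x 22 mm with two shuttles on it (100 mm tall in all) and one bare wooden peg. Origin at the centre of its underside.
- pump: Bystander, to be left alone: small hand pump lying down, about 250 mm long, 36 mm high, T-handle 80 mm wide. Origin at the centre of its underside.
- grip_roll: Bystander, to be left alone: roll of grip tape standing on its flat end, 42 mm across, 28 mm high. Origin at the centre of its underside.
- wrench: Bystander, to be left alone: flat steel spanner lying down, 130 mm long. Origin at the centre of its underside.
- tray: Bystander, to be left alone: open wooden tray 100 x 150 x 35 mm. Origin at the centre of its underside.

How it is judged:
By the outcome, as a careful person would: the job done as asked, in the order asked, and still so for the second after the job is handed in, while the arm keeps its last pose, push and grip.
It also fails if it takes over 59 s, if anything falls off the work surface, if the arm or the gripper's body presses on something with over 40 N, if the wrist force passes 120 N, or if a joint passes its speed limit or range.

## Working session

There is one attempt and no reset: what is moved stays moved. The work goes in short steps, each a Python script; the robot and the scene stay as the last script left them, time stands still between calls to the robot, and variables do not carry over. Pictures are saved under pics/ and viewed, and the job is handed in when it is done.

```bash
ls; mkdir -p pics
python3 - <<'E'
from station import *
import cv2
print(current_time_s(),current_ee_pos(),current_eef_rot(),pinch_z if not callable(pinch_z) else pinch_z())
for n in("side","top","wrist"):
    im=capture(n);cv2.imwrite(f"pics/{n}0.png",im);i=camera_info(n);print(n,i)
E
```

```text
pics
0.0 [0.15978586 0.60372516 0.23027589] [-4.05292061e-01 -3.11511641e+00  2.99413337e-03] 0.0187
side {'fx': 399.5151354657871, 'fy': 399.5151354657871, 'cx': 322.21838130885163, 'cy': 201.57048797009318, 'R': array([[ 0.72587303, -0.68775734,  0.00990891],
       [-0.41304082, -0.44736063, -0.79326273],
       [ 0.55000512,  0.57171523, -0.60879887]]), 't': array([-0.4052074 ,  0.31127548,  0.83976684])}
top {'fx': 467.0314630970036, 'fy': 467.0314630970036, 'cx': 320.0542466678469, 'cy': 200.5299641278885, 'R': array([[-0.00829047, -0.99979866, -0.01827312],
       [-0.98799697,  0.0110087 , -0.15408046],
       [ 0.1542506 ,  0.01677639, -0.98788932]]), 't': array([0.00467393, 0.58025534, 1.27535931])}
wrist {'fx': 342.10232308435775, 'fy': 342.10232308435775, 'cx': 321.1843047153859, 'cy': 205.43582713735057, 'tool_from_camera': array([[-1.45882884e-04, -9.48871390e-01, -3.15662896e-01,
         8.00659194e-02],
       [ 9.99999806e-01,  5.29866518e-05, -6.21423601e-04,
         1.23136014e-04],
       [ 6.06376996e-04, -3.15662926e-01,  9.48871198e-01,
        -1.42705879e-01],
       [ 0.00000000e+00,  0.00000000e+00,  0.00000000e+00,
         1.00000000e+00]])}
```

View pics/side0.png

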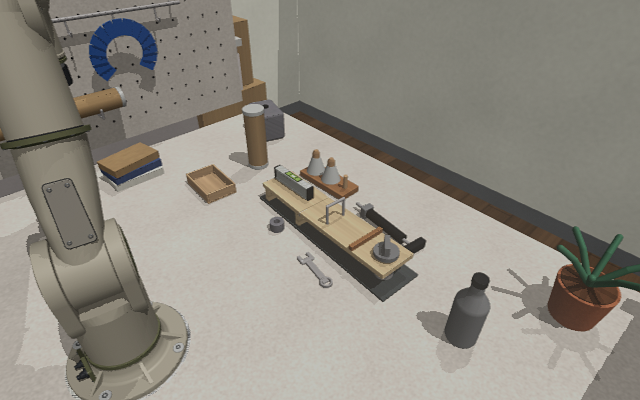

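View pics/top0.png

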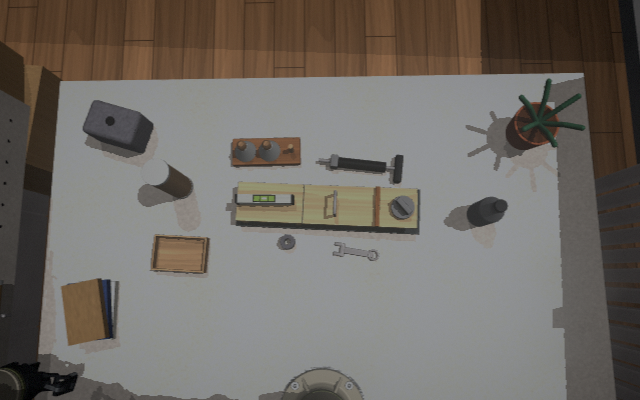

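View pics/wrist0.png

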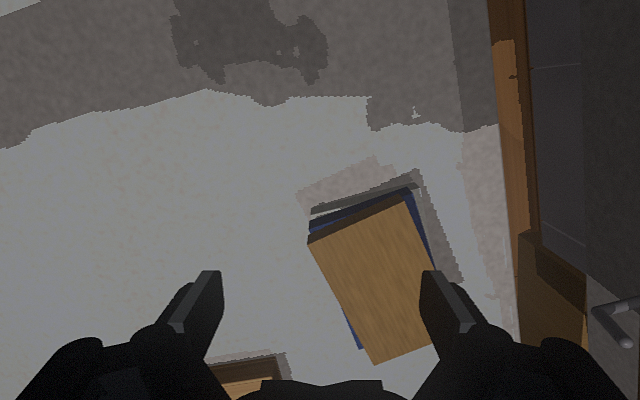

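The top view shows the shelf along world y: level at about (264,199), hoop (333,205), stop bar (377,207), knob (402,207). The side view shows the same layout, with the level at the far end and the knob nearest the bottle. I'll enlarge both for measuring.

Run:
```python
import cv2
t=cv2.imread('pics/top0.png');s=cv2.imread('pics/side0.png')
cv2.imwrite('pics/tz.png',cv2.resize(t[170:245,225:425],None,fx=4,fy=4,interpolation=cv2.INTER_CUBIC))
cv2.imwrite('pics/sz.png',cv2.resize(s[140:300,250:430],None,fx=3.7,fy=3.7,interpolation=cv2.INTER_CUBIC))
```

```text
(no output)
```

View pics/tz.png

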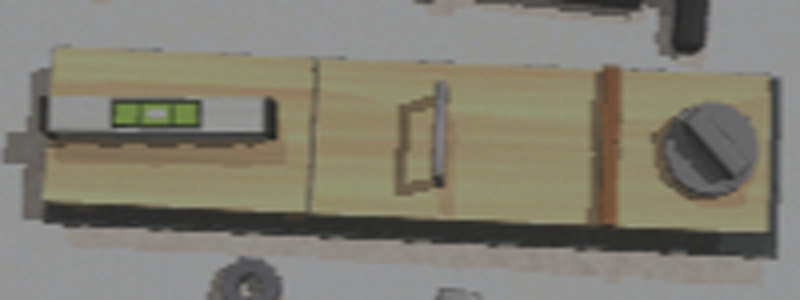

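View pics/sz.png

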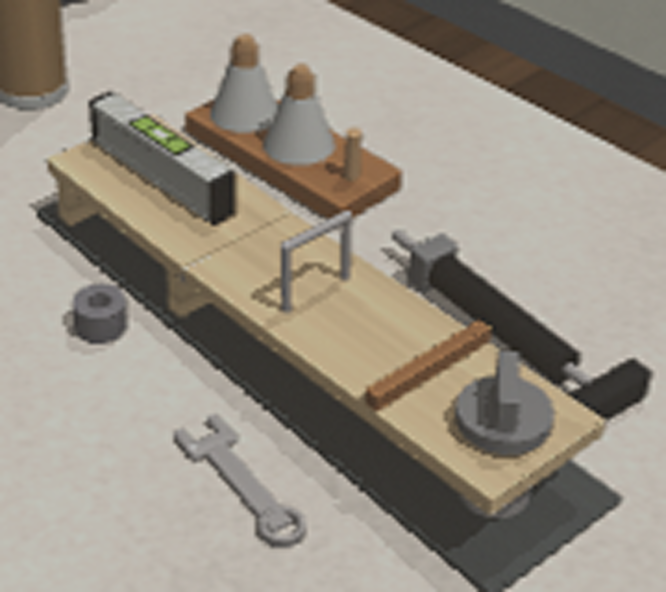

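```bash
cat > h.py <<'E'
import numpy as np, cv2
from station import *
from scipy.spatial.transform import Rotation as Ro
from scipy.optimize import least_squares
def proj(n,X):
    i=camera_info(n);c=np.atleast_2d(X)@np.array(i['R']).T+i['t']
    return np.c_[i['fx']*c[:,0]/c[:,2]+i['cx'],i['fy']*c[:,1]/c[:,2]+i['cy']]
def place(p,L):
    c,s=np.cos(p[2]),np.sin(p[2]);L=np.atleast_2d(L)
    return np.c_[p[0]+c*L[:,0]-s*L[:,1],p[1]+s*L[:,0]+c*L[:,1],L[:,2]]
def leafpt(x,y,z,sl=0.035): # leaf coordinates -> riser coordinates
    return [x,y*np.cos(sl)+z*np.sin(sl),.06-y*np.sin(sl)+z*np.cos(sl)]
E
python3 - <<'E'
from h import *
T=lambda u,v:np.array([u/4+225-.375,v/4+170-.375]); S=lambda u,v:np.array([u/3.7+250-.36,v/3.7+140-.36])
obs=[('top',T(52,48),[.055,.186,.06]),('top',T(45,203),[-.055,.186,.06]),('top',T(315,58),[.055,0,.06]),('top',T(308,213),[-.055,0,.06]),
('top',T(772,75),leafpt(.055,-.316,0)),('top',T(770,232),leafpt(-.055,-.316,0)),('top',T(441,85),leafpt(.029,-.09,.06)),('top',T(438,185),leafpt(-.029,-.09,.06)),
('side',S(48,163),[-.055,.186,.06]),('side',S(180,265),[-.055,0,.06]),('side',S(605,425),leafpt(.055,-.316,0)),('side',S(490,500),leafpt(-.055,-.316,0)),
('side',S(285,243),leafpt(-.029,-.09,.06)),('side',S(350,215),leafpt(.029,-.09,.06)),('side',S(290,212),[.055,0,.06])]
def f(p,ob=obs): return np.concatenate([proj(n,place(p,L))[0]-uv for n,uv,L in ob])
r=least_squares(f,[.5,.0,0],loss='soft_l1');print('riser',r.x);print(f(r.x).reshape(-1,2).round(1).tolist())
np.save('riser.npy',r.x)
# level: origin, local y axis along riser-y = -level x
ol=[('top',T(43,97),[.012,.08,.1]),('top',T(46,131),[-.012,.08,.1]),('top',T(270,97),[.012,-.08,.1]),('top',T(270,128),[-.012,-.08,.1]),
('top',T(155,113),[0,0,.1]),
('side',S(91,103),[-.012,.08,.1]),('side',S(112,92),[.012,.08,.1]),('side',S(235,172),[.012,-.08,.1]),('side',S(211,183),[-.012,-.08,.1]),('side',S(161,133),[0,0,.1])]
q=least_squares(lambda p:f(p,ol),[.5,.1,0],loss='soft_l1');print('level',q.x);print(f(q.x,ol).reshape(-1,2).round(1).tolist())
np.save('level.npy',q.x)
print('hinge knob',place(r.x,[leafpt(0,-.275,.044),leafpt(0,-.09,.052),leafpt(0,-.12,0)]))
c,s=np.cos(r.x[2]),np.sin(r.x[2]);d=q.x[:2]-r.x[:2];print('level in riser',c*d[0]+s*d[1],-s*d[0]+c*d[1],q.x[2]-r.x[2])
E
```

```text
riser [ 0.56925327  0.04677866 -0.05651652]
[[0.6, -0.1], [-0.7, -0.1], [0.6, 0.3], [0.2, 0.5], [-0.2, 0.3], [-0.3, 0.6], [0.2, 0.2], [0.0, -3.3], [-0.9, -1.2], [0.4, 0.7], [0.2, -1.3], [0.4, 0.2], [0.0, 0.1], [-1.1, -0.8], [0.5, -0.0]]
level [ 0.58048797  0.15136136 -0.01632896]
[[-0.9, -0.4], [-2.0, -0.2], [1.0, -0.1], [0.8, 0.8], [0.2, 0.1], [-0.9, -0.8], [-0.4, -0.6], [0.7, 0.1], [0.8, 0.3], [-0.3, 0.5]]
hinge knob [[ 0.55381598 -0.22607689  0.11359609]
 [ 0.56427539 -0.04120589  0.11511751]
 [ 0.56247905 -0.07295637  0.06419914]]
level in riser 0.005309257319451706 0.10505032698625387 0.04018756312772119
```

```bash
cat >> h.py <<'E'
def backproj(n,uv,z):
    i=camera_info(n);R=np.array(i['R']);o=-R.T@i['t'];d=R.T@np.array([(uv[0]-i['cx'])/i['fx'],(uv[1]-i['cy'])/i['fy'],1]);return o+d*(z-o[2])/d[2]
P=np.load('riser.npy') if __import__('os').path.exists('riser.npy') else None
def toolrot(yaw,pitch=0,flip=1):
    """tool down; tool y = flip*riser-x after yaw; pitch tilts so that -y end is up by pitch"""
    c,s=np.cos(yaw),np.sin(yaw)
    ex=np.array([c,s,0]);ey=np.array([-s,c,0])*np.cos(pitch)+np.array([0,0,-np.sin(pitch)]) # -ey goes up
    y=flip*ex;z=-np.cross(ex,ey);x=np.cross(y,z)
    return Ro.from_matrix(np.c_[x,y,z]).as_rotvec()
E
python3 - <<'E'
from h import *
for n in('top','side'):
    i=camera_info(n);print(n,-np.array(i['R']).T@i['t'])
print('tube cap top',backproj('top',(157,175),.214),'base side',backproj('side',(258,166),0))
lv=np.load('level.npy');g=place(lv,[0,.066,.064])[0];print(g)
for fl in(1,-1):
    for nm,p,yaw in(('start',g,lv[2]),('end',place(P,leafpt(0,-.054,.004))[0],P[2])):
        q=solve_ik(p,toolrot(yaw,0,fl));print(fl,nm,None if q is None else np.round(q,2))
    k=place(P,leafpt(0,-.275,.02,0))[0]
    for kn in(1.3,.75,0,-.5):
        q=solve_ik(k,toolrot(P[2]-kn,0,fl));print('knob',fl,kn,None if q is None else np.round(q,2))
E
```

```text
top [ 0.37660433 -0.0231108   1.34940526]
side [-0.03917746 -0.61953946  0.7621875 ]
tube cap top [0.62297954 0.40304627 0.214     ] base side [0.62464247 0.40011465 0.        ]
[0.58156563 0.21735256 0.064     ]
1 start [-0.79  0.55  0.53  1.61 -0.3   1.07 -0.2 ]
1 end [-0.69  0.52  0.84  1.77 -0.44  1.05  0.25]
knob 1 1.3 [-0.28  0.58  0.86  1.67 -0.47  1.12 -0.65]
knob 1 0.75 [-0.28  0.57  0.84  1.67 -0.46  1.12 -0.11]
knob 1 0 [-0.27  0.57  0.84  1.67 -0.46  1.12  0.64]
knob 1 -0.5 [-0.27  0.57  0.84  1.67 -0.46  1.12  1.14]
-1 start [-0.47  0.5   0.08  1.59 -0.04  1.05  2.75]
-1 end [-0.94  0.86  1.35  1.78 -0.88  1.27 -2.55]
knob -1 1.3 [-0.41  0.69  1.09  1.67 -0.65  1.19  2.62]
knob -1 0.75 [-0.22  0.54  0.75  1.66 -0.4   1.1   2.98]
knob -1 0 [-0.51  0.9   1.35  1.67 -0.9   1.34 -2.19]
knob -1 -0.5 [-0.51  0.9   1.35  1.67 -0.9   1.34 -1.69]
```

Run:
```python
from h import *
lv=np.load('level.npy');g=place(lv,[0,.066,.064])[0]
r=toolrot(lv[2]);grip(.05)
reach(g+[0,0,.11],r);print(current_time_s(),current_ee_pos(),current_finger_gap(),current_wrist_force().round(2))
cv2.imwrite('pics/w1.png',capture('wrist'))
```

```text
2.6583 [0.58087722 0.21943339 0.17391373] 0.05023958008174044 [-0.17  0.78  0.25]
```

View pics/w1.png

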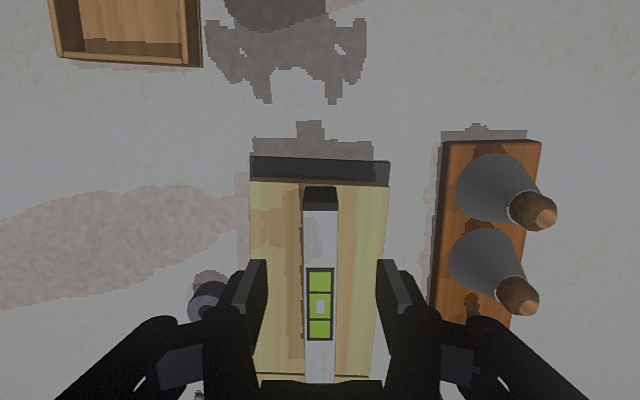

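```bash
cat >> h.py <<'E'
def wproj(X,pos,rv):
    i=camera_info('wrist');M=np.array(i['tool_from_camera']);t=Ro.from_rotvec(rv).inv().apply(np.atleast_2d(X)-pos)
    c=(t-M[:3,3])@M[:3,:3];return np.c_[i['fx']*c[:,0]/c[:,2]+i['cx'],i['fy']*c[:,1]/c[:,2]+i['cy']]
E
python3 - <<'E'
from h import *
lv=np.load('level.npy');a=current_ee_pos(),current_eef_rot()
print(wproj(place(lv,[[0,.08,.06],[0,.08,.1],[0,0,.1],[-.012,0,.1],[.012,0,.1],[0,.028,.1],[0,-.028,.1]]),*a).round(1).tolist())
print(wproj(place(P,[[-.055,.186,.06],[.055,.186,.06]]),*a).round(1).tolist())
E
```

```text
[[320.8, 185.2], [320.8, 200.7], [320.6, 304.1], [304.3, 304.1], [336.8, 304.1], [320.6, 270.3], [320.5, 335.6]]
[[247.0, 180.8], [388.9, 186.7]]
```

Run:
```python
from h import *
lv=np.load('level.npy');g=place(lv,[0,.066,.064])[0]
r=toolrot(lv[2])
move_linear(g,feed=.12,rotation=r);print(current_time_s(),current_ee_pos(),g,current_wrist_force().round(2))
f0=current_wrist_force()
grip(.02);wait(.2);print(current_time_s(),current_ee_pos(),current_finger_gap(),current_wrist_force().round(2))
```

```text
3.775 [0.58221672 0.21751738 0.06493067] [0.58156563 0.21735256 0.064     ] [-0.24 -0.15  1.04]
4.325 [0.58218379 0.21762285 0.06500194] 0.023358993055651565 [-1.57  0.33  4.84]
```

```bash
cat >> h.py <<'E'
def lvlpose(s,x=0.,yaw=0.,SL=.035,gz=.004,gy=.066):
    yf,yr=s-.08,s+.08
    th=0 if yf>0 else (SL if yr<0 else np.arcsin(min(1,SL*(-yf)/.16)))
    hr=max(0,-SL*yr); o=np.array([x,s,.06+hr+.08*np.sin(th)])
    ex=np.array([np.cos(yaw),np.sin(yaw),0])
    ey=np.array([-np.sin(yaw)*np.cos(th),np.cos(yaw)*np.cos(th),-np.sin(th)]);ez=np.cross(ex,ey)
    return place(P,o+gy*ey+gz*ez)[0],toolrot(P[2]+yaw,th)
E
python3 - <<'E'
from h import *
S=np.array([.105,.085,.065,.045,.025,0,-.025,-.05,-.075,-.095,-.108])
for s in S[1:]:
    k=np.clip((s-.045)/.06,0,1)
    p,r=lvlpose(s,.0053*k,.0402*k)
    move_linear(p,feed=.06,rotation=r)
    a=current_ee_pos();print(s,round(current_time_s(),2),((a-p)*1e3).round(1),current_wrist_force().round(1),current_torque().round(2))
    f=current_wrist_force()
    if np.abs(f).max()>25: print('STOP');break
cv2.imwrite('pics/w2.png',capture('wrist'));cv2.imwrite('pics/t2.png',capture('top'));cv2.imwrite('pics/s2.png',capture('side'))
t=cv2.imread('pics/t2.png');s=cv2.imread('pics/s2.png')
cv2.imwrite('pics/s2z.png',cv2.resize(s[120:320,250:450],None,fx=2.9,fy=2.9,interpolation=cv2.INTER_CUBIC))
E
```

```text
0.085 4.81 [ 0.7 -0.8  1. ] [-0.6 -1.9  8.5] [-0.37  0.26 -0.04]
0.065 5.29 [ 0.7 -0.5  1. ] [-0.6 -1.5  7.8] [-0.23  0.2  -0.02]
0.045 5.78 [ 0.7 -0.5  0.9] [-0.9 -1.1  7.5] [-0.2   0.21 -0.08]
0.025 6.26 [ 0.7 -0.5  0.9] [-0.4 -1.3  7.3] [-0.18  0.11  0.06]
0.0 6.83 [ 0.8 -0.4  0.9] [ 0.2 -0.9  7.2] [-0.18  0.07  0.01]
-0.025 7.39 [ 0.7 -0.4  0.9] [-0.4 -0.2  6.5] [-0.16  0.07  0.03]
-0.05 7.96 [ 0.7 -0.5  0.9] [-1.4  0.2  7.7] [-0.21  0.11 -0.01]
-0.075 8.53 [ 0.7 -0.5  0.9] [-0.3  0.2  8. ] [-0.21  0.08  0.06]
-0.095 9.01 [ 0.8 -0.4  1. ] [0.  0.1 8.4] [-0.05  0.17  0.05]
-0.108 9.38 [ 0.8 -0.3  1. ] [-0.3  0.   7.5] [-0.04  0.09  0.02]
```

View pics/w2.png

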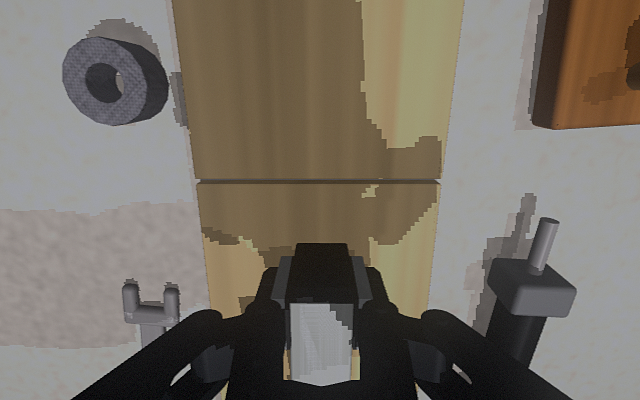

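View pics/s2z.png

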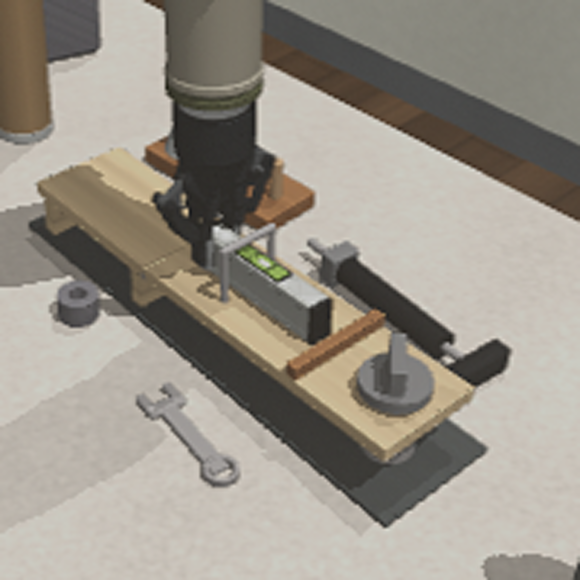

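View pics/t2.png

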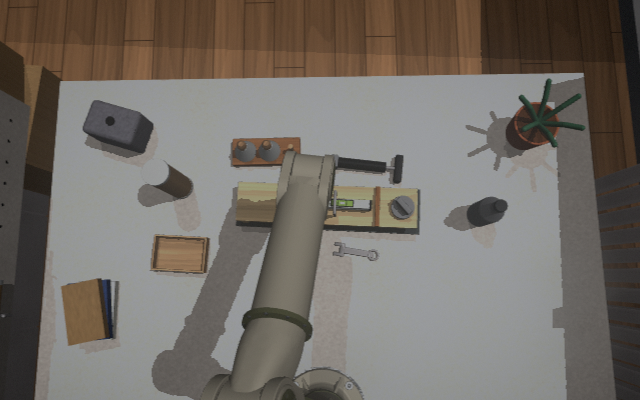

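Run:
```python
from h import *
b=current_wrist_force()
for s in np.arange(-.112,-.131,-.002):
    p,r=lvlpose(s); move_linear(p,feed=.03,rotation=r)
    a=current_ee_pos();f=current_wrist_force();print(round(s,3),round(current_time_s(),2),((a-p)*1e3).round(1),f.round(1),current_torque().round(2))
    if f[1]-b[1]>6: break
```

```text
-0.112 9.81 [0.9 0.8 1. ] [-0.8  2.3  6.7] [ 0.48  0.06 -0.02]
-0.114 10.06 [1.  1.3 0.9] [0.5 4.2 7.4] [0.7  0.07 0.01]
-0.116 10.31 [1.  1.3 0.9] [0.4 5.3 7.9] [0.68 0.04 0.04]
-0.118 10.56 [1.  1.4 0.9] [0.5 4.5 8.4] [0.73 0.04 0.02]
-0.12 10.81 [1.  1.4 0.9] [-0.3  4.4  6.5] [0.72 0.01 0.06]
-0.122 11.06 [1.  2.9 0.8] [-0.6  8.3  7.8] [ 1.46 -0.01 -0.04]
```

Run:
```python
from h import *
for s in (-.124,-.126):
    p,r=lvlpose(s); move_linear(p,feed=.03,rotation=r)
    a=current_ee_pos();f=current_wrist_force();print(round(s,3),round(current_time_s(),2),((a-p)*1e3).round(1),f.round(1),current_torque().round(2))
    if f[1]>14: break
im=capture('side');cv2.imwrite('pics/s3z.png',cv2.resize(im[170:270,320:420],None,fx=5.8,fy=5.8,interpolation=cv2.INTER_CUBIC))
```

```text
-0.124 11.31 [1.  4.8 0.6] [ 0.7 13.6  6. ] [ 2.4   0.01 -0.09]
-0.126 11.56 [0.9 6.8 0.4] [ 0.9 17.2  5.4] [ 3.42  0.03 -0.2 ]
```

View pics/s3z.png

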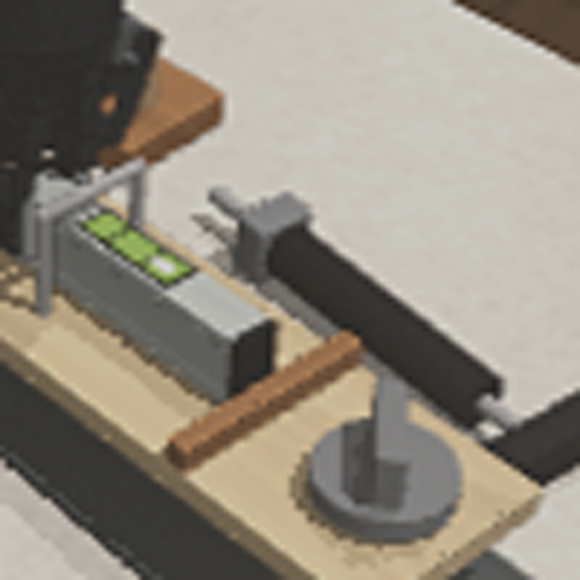

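Run:
```python
from h import *
p,r=lvlpose(-.1215); move_linear(p,feed=.03,rotation=r);print(current_wrist_force().round(1))
grip(.05);print(current_wrist_force().round(1),current_finger_gap())
R=Ro.from_rotvec(r).as_matrix()
move_linear(p-R[:,2]*.12,feed=.15);print(current_time_s())
k=place(P,leafpt(0,-.275,.044))[0]
reach(k+[0,0.0,.10],toolrot(P[2]-.75));print(current_time_s(),current_ee_pos(),k,current_joints().round(2))
a=current_ee_pos(),current_eef_rot()
im=capture('wrist');cv2.imwrite('pics/w4.png',im)
print(wproj(place(P,[leafpt(0,-.275,.044)]),*a))
t=capture('top');s=capture('side');cv2.imwrite('pics/t4.png',t);cv2.imwrite('pics/s4.png',s)
```

```text
[-1.7  7.   8.4]
[ 0.1 -0.7 -0.5] 0.04979246049323678
13.2333
14.1333 [ 0.55434424 -0.22420625  0.21277352] [ 0.55381598 -0.22607689  0.11359609] [-0.29  0.43  0.86  1.51 -0.33  1.36 -0.21]
[[321.54030445 209.09737037]]
```

View pics/w4.png

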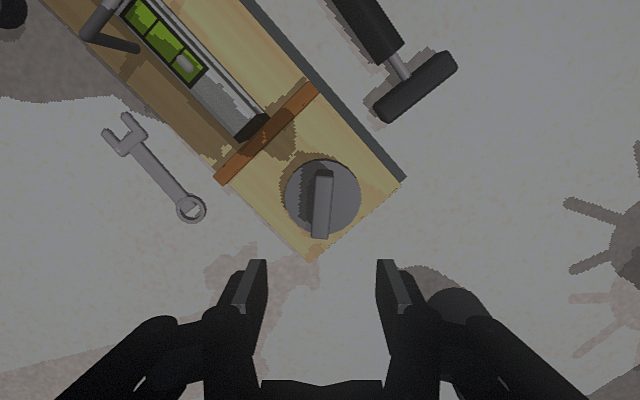

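View pics/t4.png

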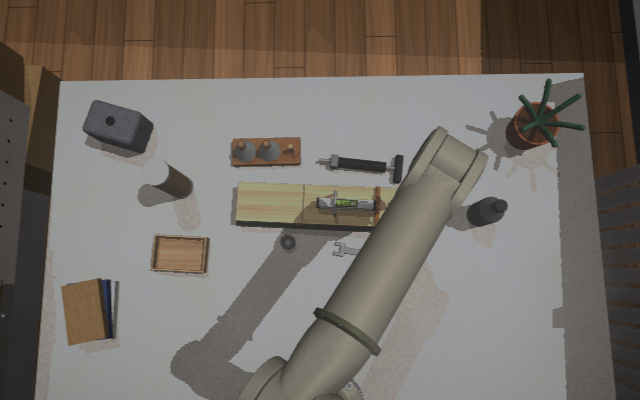

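View pics/s4.png

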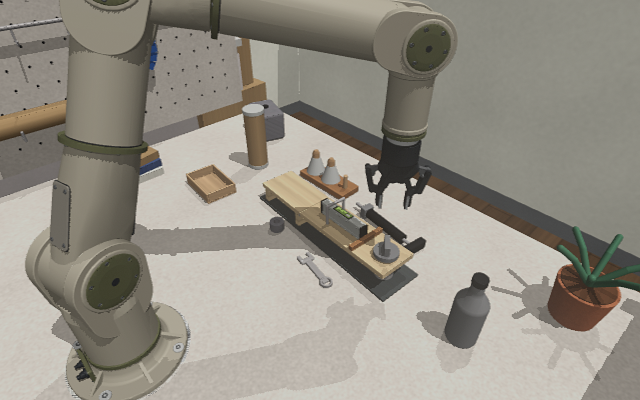

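Run:
```python
from h import *
im=cv2.imread('pics/w4.png');cv2.imwrite('pics/w4z.png',cv2.resize(im[150:260,260:390],None,fx=5,fy=5,interpolation=cv2.INTER_CUBIC))
a=current_ee_pos(),current_eef_rot()
for kn in(.6,.7,.75,.8):
    c,s=np.cos(kn),np.sin(kn) # clockwise
    pts=[]
    for t in(-1,1):
        for w in(-1,1):
            l=.025*t;q=.007*w
            pts.append(leafpt(l*s+q*c,-.275+l*c-q*s,.044))
    print(kn,((wproj(place(P,pts),*a)-[260,150])*5).round(0).tolist())
```

```text
0.6 [[288.0, 460.0], [378.0, 448.0], [238.0, 145.0], [333.0, 131.0]]
0.7 [[272.0, 457.0], [362.0, 454.0], [254.0, 138.0], [350.0, 135.0]]
0.75 [[263.0, 455.0], [354.0, 456.0], [263.0, 136.0], [359.0, 137.0]]
0.8 [[255.0, 452.0], [346.0, 458.0], [271.0, 134.0], [367.0, 140.0]]
```

View pics/w4z.png

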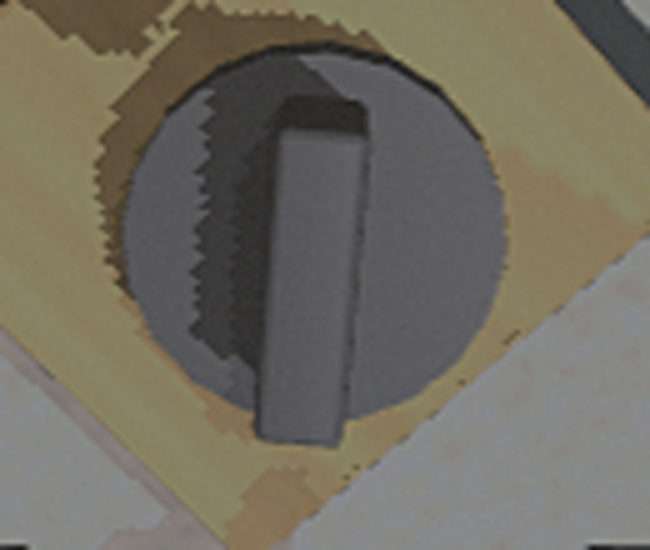

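```bash
cat >> h.py <<'E'
def kpose(sl,kn,dz=0.,tilt=None,z=.020):
    """TCP at the knob axis, leaf slope sl (rad, foot up), bar turned kn clockwise, dz extra world height"""
    p=place(P,leafpt(0,-.275,z,sl))[0]+[0,0,dz]
    t=sl if tilt is None else tilt
    L=Ro.from_matrix(np.c_[[1,0,0],[0,np.cos(t),-np.sin(t)],[0,np.sin(t),np.cos(t)]])
    down=Ro.from_matrix(np.c_[[0,1,0],[1,0,0],[0,0,-1]])
    return p,(Ro.from_euler('z',P[2])*L*Ro.from_euler('z',-kn)*down).as_rotvec()
E
python3 - <<'E'
from h import *
print(toolrot(P[2]-.3),kpose(0,.3)[1],toolrot(P[2],.035),kpose(.035,0)[1])
p,r=kpose(.035,.81,.06);reach(p,r)
p,r=kpose(.035,.81);move_linear(p,feed=.08,rotation=r);print(current_time_s(),current_ee_pos()-p,current_wrist_force().round(1))
grip(.008);wait(.1);print(current_time_s(),current_ee_pos()-p,current_finger_gap(),current_wrist_force().round(1),current_torque().round(2))
E
```

```text
[2.58013702 1.7923441  0.        ] [2.58013702 1.7923441  0.        ] [ 2.26566542  2.14110461 -0.03965319] [ 2.26566542  2.14110461 -0.03965319]
15.55 [ 0.00027486 -0.0002537   0.00041171] [ 0.2 -0.4 -0. ]
16.0667 [-4.06155626e-04  5.62044143e-04 -9.88468672e-05] 0.012918294601132667 [-4.2  3.6  2.3] [ 0.74  0.72 -0.19]
```

Run:
```python
from h import *
sl=.035;dz=0
while 1:
    if sl>.013: sl-=.004
    else: dz-=.0012
    p,r=kpose(sl,.81,dz);move_linear(p,feed=.03,rotation=r)
    a=current_ee_pos();f=current_wrist_force();print(round(sl,4),round(dz,4),round(current_time_s(),2),((a-p)*1e3).round(1),f.round(1))
    if f[2]>20 or dz<-.02: break
np.save('k.npy',[sl,dz,.81])
```

```text
0.031 0 16.32 [-0.4  0.5 -0.1] [-4.2  4.   3.2]
0.027 0 16.57 [-0.4  0.5 -0.2] [-3.1  3.3  3.3]
0.023 0 16.82 [-0.4  0.5 -0.1] [-4.4  3.8  2.9]
0.019 0 17.07 [-0.4  0.5 -0.1] [-3.   3.1  3. ]
0.015 0 17.32 [-0.4  0.5 -0.1] [-4.   4.3  2.9]
0.011 0 17.57 [-0.3  0.6  0.6] [-6.9  6.3  9.5]
0.011 -0.0012 17.82 [-0.3  0.5  1.5] [-9.9  6.6 18.2]
0.011 -0.0024 18.07 [-0.2  0.5  2.6] [-14.3   9.4  25.8]
```

```bash
cat >> h.py <<'E'
def look(n):
    t=capture('top');s=capture('side');cv2.imwrite(f'pics/T{n}.png',t);cv2.imwrite(f'pics/S{n}.png',s)
    a=cv2.resize(s[185:285,320:420],(500,500),interpolation=cv2.INTER_CUBIC)
    b=cv2.resize(t[185:225,310:390],(800,400)if 0 else (700,350),interpolation=cv2.INTER_CUBIC)
    cv2.imwrite(f'pics/a{n}.png',a);cv2.imwrite(f'pics/b{n}.png',b)
E
python3 - <<'E'
from h import *
wait(.8);print(current_wrist_force().round(1),current_finger_gap());look(5)
E
```

```text
[-13.6   9.6  26.7] 0.012849969228416127
```

View pics/a5.png

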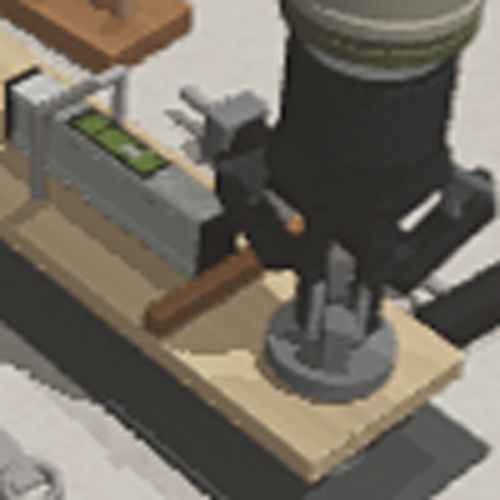

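View pics/b5.png

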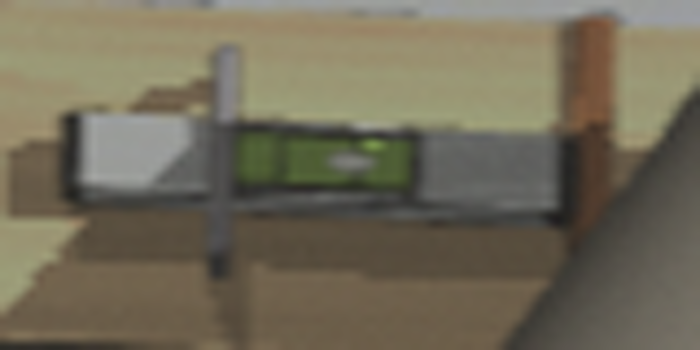

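```bash
cat >> h.py <<'E'
def profile(im,n,sl,x0=0.,s=-.120,w=.003,z=.04):
    u=np.arange(-.034,.0341,.001);acc=[]
    for v in np.linspace(-w,w,7):
        X=place(P,[leafpt(x0+v,s-uu,z,sl) for uu in u]);uv=proj(n,X).astype(np.float32)
        acc.append(cv2.remap(im,uv[None,:,0],uv[None,:,1],cv2.INTER_LINEAR)[0].astype(float))
    return u,np.mean(acc,0)
E
python3 - <<'E'
from h import *
import glob
for n,f in(('top','pics/T5.png'),('side','pics/S5.png')):
    u,c=profile(cv2.imread(f),n,.010)
    print(n)
    for a,b in zip(u[::2],c[::2]): print(int(round(a*1e3)),b.round(0).astype(int).tolist(),round(min(b[0],b[2])/b[1],2))
E
```

```text
top
-34 [79, 80, 81] 0.98
-32 [76, 77, 79] 0.99
-30 [76, 78, 78] 0.97
-28 [66, 73, 72] 0.9
-26 [54, 77, 70] 0.71
-24 [50, 85, 72] 0.59
-22 [53, 93, 78] 0.57
-20 [52, 92, 77] 0.57
-18 [52, 92, 77] 0.56
-16 [50, 87, 74] 0.58
-14 [49, 78, 67] 0.62
-12 [48, 75, 65] 0.63
-10 [50, 85, 72] 0.59
-8 [53, 93, 78] 0.57
-6 [54, 93, 78] 0.58
-4 [53, 93, 79] 0.57
-2 [53, 93, 79] 0.57
0 [56, 94, 80] 0.6
2 [66, 96, 85] 0.68
4 [79, 101, 94] 0.78
6 [88, 105, 99] 0.84
8 [91, 105, 101] 0.87
10 [90, 102, 98] 0.88
12 [85, 99, 95] 0.86
14 [78, 98, 91] 0.79
16 [68, 97, 86] 0.7
18 [55, 92, 78] 0.6
20 [54, 93, 78] 0.58
22 [53, 93, 78] 0.57
24 [51, 89, 75] 0.57
26 [47, 77, 67] 0.61
28 [50, 63, 59] 0.79
30 [62, 66, 65] 0.94
32 [81, 83, 82] 0.97
34 [93, 95, 95] 0.98
side
-34 [111, 115, 116] 0.96
-32 [73, 78, 79] 0.93
-30 [50, 66, 63] 0.76
-28 [48, 82, 71] 0.59
-26 [54, 99, 84] 0.54
-24 [59, 111, 94] 0.54
-22 [62, 117, 99] 0.53
-20 [62, 117, 99] 0.53
-18 [62, 115, 97] 0.53
-16 [58, 105, 90] 0.55
-14 [52, 88, 78] 0.59
-12 [55, 96, 83] 0.57
-10 [61, 113, 96] 0.54
-8 [62, 116, 98] 0.54
-6 [62, 116, 98] 0.53
-4 [62, 117, 98] 0.53
-2 [61, 116, 98] 0.53
0 [65, 119, 101] 0.55
2 [81, 123, 110] 0.65
4 [101, 131, 124] 0.77
6 [108, 132, 126] 0.81
8 [109, 127, 124] 0.86
10 [113, 129, 126] 0.87
12 [105, 130, 124] 0.8
14 [94, 130, 120] 0.72
16 [78, 124, 110] 0.63
18 [65, 118, 101] 0.55
20 [61, 116, 98] 0.53
22 [61, 118, 99] 0.52
24 [59, 112, 95] 0.52
26 [52, 92, 79] 0.56
28 [55, 72, 68] 0.76
30 [88, 93, 93] 0.94
32 [124, 129, 129] 0.97
34 [134, 139, 139] 0.96
```

```bash
cat >> h.py <<'E'
def bubble(im,n,sl,verbose=False):
    u,c=profile(im,n,sl);r=np.minimum(c[:,0],c[:,2])/c[:,1];w=np.clip(r-.62,0,None)*(abs(u)<.0235);b=(w*u).sum()/w.sum()
    g=c[:,1]; e=[]
    for side in(-1,1):   # vial ends: ratio crossing .75
        m=np.where((u*side>.022)&(r>.75))[0];e.append(u[m[np.argmin(abs(u[m]))]])
    m=(u>-.017)&(u<-.008);l=u[m][np.argmin(g[m])];m=(u<.017)&(u>.008);l2=u[m][np.argmin(g[m])]
    return (np.array([b,(e[0]+e[1])/2,l,l2])*1e3).round(1)
E
cat > turn.py <<'E'
from h import *
import sys
def go(target,fz=20,step=.1,settle=0,slstep=True):
    st=np.load('k.npy');sl,dz,kn=st[:3];off=st[3:5] if len(st)>3 else np.zeros(2)
    n=max(1,int(np.ceil(abs(target-kn)/step)));sg=(target-kn)/n
    for i in range(n+settle):
        if i<n: kn+=sg; sl+=sg*4/275
        f=current_wrist_force()
        off=off+np.clip(f[:2]*.00012,-.001,.001); dz+=np.clip((f[2]-fz)*.0001,-.0008,.0008)
        p,r=kpose(sl,kn,dz);p=p+[off[0],off[1],0]
        move_linear(p,feed=.03,rotation=r)
        a=current_ee_pos();f=current_wrist_force();print(round(kn,3),round(sl,4),round(dz*1e3,1),(off*1e3).round(1),round(current_time_s(),2),((a-p)*1e3).round(1),f.round(1),current_torque().round(2)[2])
        np.save('k.npy',[sl,dz,kn,*off])
        if abs(f).max()>45: print('HIGH');break
E
python3 - <<'E'
from turn import *
print(bubble(cv2.imread('pics/T5.png'),'top',.01),bubble(cv2.imread('pics/S5.png'),'side',.01))
go(.81,settle=1)
go(.5)
E
```

```text
[  9.    0.5 -12.   16. ] [  8.7  -1.  -14.   16. ]
0.81 0.011 -1.7 [-1.  1.] 19.22 [ 0.7 -0.4  2.1] [-6.1  5.  16.6] 0.02
0.81 0.011 -2.0 [-1.7  1.6] 19.47 [ 1.3 -1.   2.4] [-3.7  2.6 15.9] 0.06
0.732 0.0099 -2.4 [-2.2  1.9] 19.72 [ 1.8 -1.3  2.8] [-3.4  2.3 17.9] 0.12
0.655 0.0087 -2.7 [-2.6  2.2] 19.97 [ 2.1 -1.5  3. ] [-2.9  1.8 17.5] 0.12
0.578 0.0076 -2.9 [-2.9  2.4] 20.22 [ 2.5 -1.7  3.2] [-2.1  0.2 18.2] 0.09
0.5 0.0065 -3.1 [-3.2  2.4] 20.47 [ 2.7 -1.7  3.4] [-1.   0.9 18.3] 0.17
```

Run:
```python
from turn import *
wait(1.2);look(6)
print(bubble(cv2.imread('pics/T6.png'),'top',.006),bubble(cv2.imread('pics/S6.png'),'side',.006),current_wrist_force().round(1))
```

```text
[  5.7   0.5 -12.   13. ] [  4.4  -1.  -14.   11. ] [-1.6  0.9 19.3]
```

View pics/a6.png

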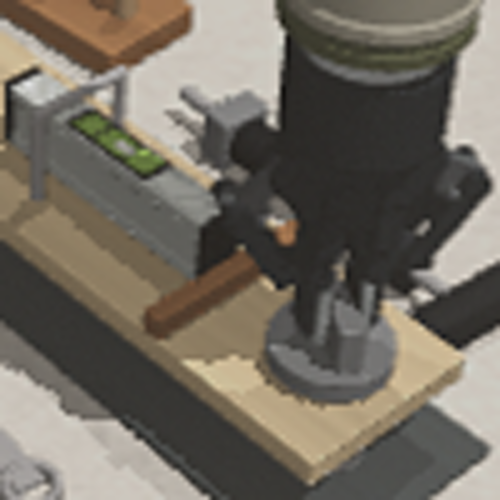

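Run:
```python
from turn import *
go(.13,settle=1)
wait(1.3);look(7)
print(bubble(cv2.imread('pics/T7.png'),'top',.001),bubble(cv2.imread('pics/S7.png'),'side',.001),current_wrist_force().round(1))
```

```text
0.408 0.0051 -3.2 [-3.4  2.5] 22.02 [ 2.9 -1.8  3.5] [-0.9  1.  18.5] 0.14
0.315 0.0038 -3.3 [-3.5  2.7] 22.27 [ 3.  -1.9  3.6] [-0.5 -0.4 19.1] 0.14
0.222 0.0025 -3.4 [-3.5  2.6] 22.52 [ 3.1 -1.9  3.7] [-1.6  0.3 18.8] 0.14
0.13 0.0011 -3.5 [-3.7  2.6] 22.77 [ 3.3 -1.9  3.8] [-0.7  0.5 19.5] 0.21
0.13 0.0011 -3.6 [-3.8  2.7] 23.02 [ 3.4 -2.   3.9] [-0.3  1.2 19.9] 0.12
[  0.1   0.5 -12.   12. ] [ -0.1  -0.5 -13.   10. ] [-0.9  0.4 19. ]
```

View pics/a7.png

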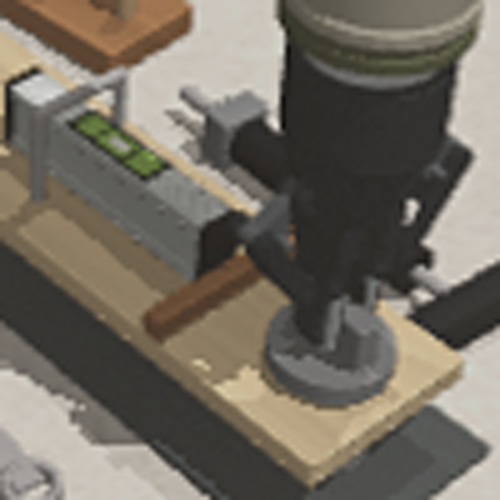

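View pics/b7.png

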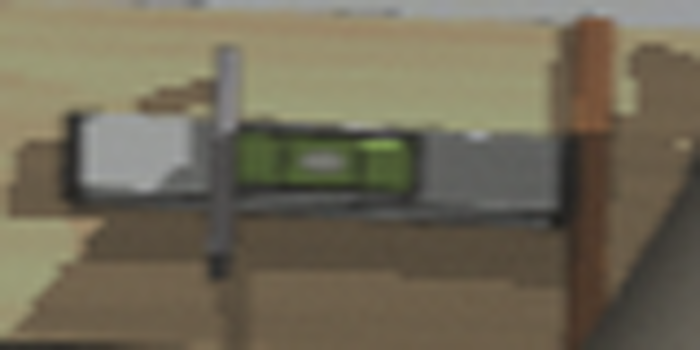

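Run:
```python
from h import *
wait(.3);print(bubble(capture('top'),'top',.001),current_wrist_force().round(1),current_time_s(),np.abs(current_joint_velocities()).max())
close_job()
```

```text
[  0.    0.5 -12.   12. ] [ 0.8 -0.5 20.3] 24.7667 0.0014766297890479129
the job is handed in; nothing more can be done
```

The shelf's hinged end is level, and I handed the job in at about 24.8 s. The arm is still gripping and pressing the knob with the bubble centred.

- **Level:** I gripped it near its rear and straightened it on the landing. Then I slid it up the ramp under the hoop, pressing lightly so it stayed on the surface. It met the stop, shown by the push force rising to 17 N over the last few millimetres. I eased off and let go, and in the last top view its end still meets the bar.
- **Foot:** I gripped the knob's bar and pressed with about 26 N at first, which put the foot on its pad. I then turned the knob about 0.68 rad anticlockwise while holding about 16–20 N.
- **Last checks:** The bubble is between the lines in both views. The top camera puts it at about 0 mm. The side camera, read about 0.4 s earlier, puts it at roughly +0.4 to +1.4 mm towards the foot end after correcting for calibration offset. The limit is 3 mm. The final press was 20 N with the arm still.
- **Disagreements:** The two cameras differ by about 1 mm on the bubble. While I was pressing, a sideways force of up to about 17 N built up because the gripper was slightly off the knob's axis. I corrected this, and it was under 2 N at the end.
- **Other things:** None of the bystander objects was touched on purpose. The pictures I looked at showed nothing moved, but I did not measure their positions.

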